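# Clear the board holder, then load and clamp the circuit board

### The arm

A 6-joint arm with a two-finger parallel gripper is mounted at the origin on the work surface. World frame = base frame: x ahead of the robot, y to its left, z up, the work surface at z = 0. Lengths are in m, angles in degrees, forces in N, time in s.
With the tool pointing down it reaches from about 0.4 to 0.825 m from the base axis. Payload 7 kg.
Tool frame: the origin (TCP) lies midway between the tips of the shut fingers; the grasp point (between the pads) lies 19 mm behind it (ctrl.grip_point_offset is the distance from the TCP to the grasp point, in m); x points along the fingers, y is the direction in which the jaws open and shut, and the axes are right-handed (so a half turn about x gives the same grasp; the last joint's range is limited). The gripper opens to 88 mm and grips with 3 to 60 N. Pads are 19 mm wide; open, the fingers measure 130 mm over their backs; the gripper's body (78 mm by 193 mm) begins 47 mm behind the grasp point.
Start: joints at [83.371, 20.546, 0.682, 0, -70.136, -16.507], TCP at [0.265, 0.621, 0.227] pointing down, gripper open.
Joint ranges: [-176.03, 176.03], [-82.01, 121.73], [-58.28, 71.71], [-173.87, 95.51], [-174.79, -0.11], [-173.66, 173.66]. Speed limits (degrees/s): [136.94, 136.94, 172.46, 180, 180, 180].

### API

Orientations are given as [roll, pitch, yaw] about the fixed x, y, z axes, in that order (R = Rz(yaw) Ry(pitch) Rx(roll)).
In Python, from plant import ctrl gives the robot as it stands.
- The arm moves only by the tool drive_tool, never from a script. Its argument "plan" is a list of rows, each a list of 3 entries, a list of its own where there are three numbers: the shift along the tool's x, y, z in m, then the turn, a rotation vector about the tool's x, y, z in degrees, then the opening, from 0 (shut) to 1 (fully open). In form: [[[dx, dy, dz], [wx, wy, wz], grip], ...]. A call has 1 to 20 rows; each row is the pose to reach, as a shift and turn from the pose measured when the call began, along the tool's axes at that moment; what a row does not reach only later rows make up. A row lasts 1/12 s, in which the tool goes at most 41.7 mm and 7.16 degrees, less where a joint would pass 70% of its speed; a pose out of reach is approached as far as the arm can. A call with a gripper value outside its range is refused whole. The fingers move at their own pace and stop on an object; the grip force is fixed at half the most. Time passes only in rows, so rows that repeat a pose let the fingers close. It gives the time, the measured TCP pose, the force and the opening at its end, in the units of the state.
- ctrl.get_obs(): the state, without advancing time (a new reading comes with each control period).
- ctrl.snapshot(name): name is "side" or "top"; returns the picture (480x640x3 uint8, blue, green, red); there is no depth.
- ctrl.get_calibration(name): a dict with "fx", "fy", "cx", "cy" (pixels), "R" (3x3) and "t" (3): a world point X has camera coordinates R X + t. Camera axes: x right, y down, z forward; pixel columns grow to the right and rows downward; lengths in m; the calibration is good to about 2 mm. A picture is of the moment at which its call begins. get_calibration takes no time and is no camera call.
- ctrl.close_job(): hands the job in, once; it reports no verdict.
Trained networks look in the newest picture that a camera, given by its name, has taken for a name from the list of things; names that differ only in an ending like _2 or _b are one class to them, and where a whole thing is asked for, a point or a joint stands for the part that bears it (a point fixed in the world has none). Each returns a list of dicts, best first, with "confidence" (0 to 1); they miss things now and then, are a little off and sometimes report something else, mostly with a low value. They report only what shows in the picture. A call takes as long as a camera call. They do not tell look-alikes from the thing itself.
- ctrl.cut_out(camera, name): "pixels" (480x640 bool, what is visible of it) and "pixel" ([column, row] in pixels, amid what is visible of it).
- ctrl.landmark_of(camera, name): "pixel" ([column, row] in pixels: a listed point, or the origin of a listed thing).
The state is a dict: "clock": time; "joint_pos": joint angles; "qvel": joint speeds; "tau": joint torques, N m; "tool_pos": TCP position; "orientation": TCP orientation; "force": force on the tool from outside, world axes, zero at the start; "moment": the same for the moment, N m; "opening": finger opening in m.
Only numpy, scipy, OpenCV 4.12 (cv2) and the standard library are available. Lean on these libraries where they do the work, as an engineer would, in place of code of your own. Each camera call takes 0.05 s, during which the arm holds its last target. There are 200 camera calls.

### The job

Someone left the grey parts box on the circuit-board holder: lift it off and stand it on the yellow mat, flat as it was. Then carry the green circuit board from the pink riser to the holder, gripping it by its bare edges only (keep the gripper off its printed faces and components, and do not drop or tip it), and lay it component side up on the two black support bars, let go, and push the red sliding jaw up snug so the board is clamped between the two jaws. Leave the driver pot, bottle, grey tray and loose screwdriver where they are.

Things in the scene. Friction and masses are not known exactly. Their poses are not given: they have to be found in the camera images.
- holder: Fixed circuit-board holder. Origin: underside of its base on the bench; x across, y along, z up. Base 40 mm wide, 8 mm thick, y -92 to +112 mm. Blue fixed jaw 56 mm wide, 52 mm tall, clamping face at y = -65 mm. Two black support bars across it (44 mm in x, 12 mm in y, tops 35 mm above the bench) at y = -45 and +35 mm. Red sliding jaw at the +y end.
- holder_seat (a point): Point on the holder at the level of the tops of the support bars, midway between the bars (holder frame x = 0, y = -5 mm, z = 35 mm), axes as the holder's. When the board is clamped, its centre is above this point and its length lies along y.
- jaw_back (a point): Centre of the outer (+y) face of the red sliding jaw, 30 mm above the bench, axes as the holder's: push here towards the holder's -y. The jaw is 56 mm wide (x), 16 mm thick (y), from 9 to 52 mm above the bench, with free space behind it.
- jaw (a joint): Slide of the red jaw in m: 0 = fully open (150 mm between the jaws), grows as it moves to the holder's -y towards the fixed jaw; starts 0 to 0.009, about 0.030 with the board clamped, stop at 0.042. It has about 2.5 N of friction and stays where it is left.
- parts_box_center (a point): Centre of the closed grey parts box, 50 mm (x) x 90 mm (y) x 40 mm (z) tall, about 0.13 to 0.25 kg. At the start it stands on the holder's support bars (underside 35 mm above the bench), long side about along the holder's length.
- mat: Yellow mat fixed to the bench, 150 mm (x) x 120 mm (y), 3 mm thick; origin at the centre of its underside on the bench. Where the parts box belongs; any yaw will do.
- board_center (a point): Centre of the green circuit board (mid-thickness), 60 (x) x 120 (y) mm, z up from the component side, 0.09-0.14 kg. Bare rim all round, 5 mm wide, 4 mm thick; the printed field inside is 6 mm thick (underside 3 mm below this point); components rise to 18 mm above it. Starts flat on the riser, overhanging: grip the middle of the two long edges. Either way round will do on the holder.
- riser: Pink block fixed to the bench under the board, 34 mm (x) x 70 mm (y) x 35 mm tall; origin at the centre of its underside.
- driver_pot: Bystander: square metal pot of screwdrivers, 66 x 66 mm, about 180 mm tall; origin at the centre of its underside.
- cleaner: Bystander: white bottle with blue cap, 60 mm in diameter, 130 mm tall; origin at the centre of its underside.
- carton: Bystander: empty open grey tray, 100 x 150 mm, 30 mm tall; origin at the centre of its underside.
- driver: Bystander: loose screwdriver, 170 mm long, lying on the bench.
Not all that is in view belongs to the job. Of the things like the part that bears board_center, leave any that is blue or brown; of the rest the smaller one is meant.

How it is judged:
By the outcome, as a careful person would: the job done as asked, in the order asked, and still so for the second after the job is handed in, with the robot touching nothing.
It also fails if it takes over 70 s, if anything falls off the work surface, if the arm or the gripper's body presses on something with over 40 N, if the wrist force passes 120 N, or if a joint passes its speed limit or range.

## Working session

There is one attempt and no reset: what is moved stays moved. The work goes in short steps, Python scripts to look and compute and a tool call to move; the robot and the scene stay as the last step left them, time stands still between calls to the robot, and variables do not carry over. Pictures are saved under pics/ and viewed, about 8 in all and at most 12, crops included, and the job is handed in when it is done.

Besides the shell and the picture viewer there is one more tool, called as a command line: name --argument value ..., lists and objects as JSON in quotes. drive_tool: Moves the arm, as the interface text tells. Its arguments: {"type":"object","properties":{"plan":{"type":"array","items":{"type":"array"}}},"required":["plan"]}

```bash
mkdir -p pics
cat > h.py <<'E'
import numpy as np, cv2
from plant import ctrl
from scipy.spatial.transform import Rotation as Ro
def ray(c,p):
    k=ctrl.get_calibration(c);R=np.array(k["R"]);t=np.array(k["t"])
    d=R.T@np.array([(p[0]-k["cx"])/k["fx"],(p[1]-k["cy"])/k["fy"],1]);return -R.T@t,d
def atz(c,p,z):
    o,d=ray(c,p);return o+d*(z-o[2])/d[2]
def proj(c,X):
    k=ctrl.get_calibration(c);q=np.array(k["R"])@np.array(X)+np.array(k["t"])
    return np.array([k["fx"]*q[0]/q[2]+k["cx"],k["fy"]*q[1]/q[2]+k["cy"]])
def tri(a,b):
    A=0;B=0
    for o,d in (a,b):
        d=d/np.linalg.norm(d);P=np.eye(3)-np.outer(d,d);A=A+P;B=B+P@o
    return np.linalg.solve(A,B)
def rect(m,c,z):
    pts=np.argwhere(m)[:,::-1]
    w=np.array([atz(c,p,z)[:2] for p in pts],np.float32);return cv2.minAreaRect(w)
def delta(pos,rpy):
    "shift and rotvec in current tool axes to reach world pose"
    o=ctrl.get_obs();R=Ro.from_euler('xyz',o["orientation"],degrees=True)
    return (R.inv().apply(np.array(pos)-o["tool_pos"])).round(4),((R.inv()*Ro.from_euler('xyz',rpy,degrees=True)).as_rotvec(degrees=True)).round(2)
E
python3 - <<'E'
from h import *
o=ctrl.get_obs();print(o)
for c in("top","side"):
    im=ctrl.snapshot(c);cv2.imwrite(f"pics/{c}0.png",im)
    k=ctrl.get_calibration(c);print(c,k["fx"],(-np.array(k["R"]).T@k["t"]).round(3))
    for n in("holder","holder_seat","jaw_back","parts_box_center","mat","board_center","riser"):
        print(n,[(np.round(r["pixel"],1).tolist(),round(r["confidence"],2),atz(c,r["pixel"],{"holder":0,"mat":0,"riser":0,"holder_seat":.035,"jaw_back":.03,"parts_box_center":.055,"board_center":.038}[n]).round(3).tolist()) for r in ctrl.landmark_of(c,n)])
E
```

```text
{'clock': 0.0, 'joint_pos': array([ 8.33734439e+01,  2.05940825e+01,  6.31414838e-01, -2.24125036e-02,
       -7.01371489e+01, -1.65087905e+01]), 'qvel': array([ 0.03520581, -0.02032795,  0.07447598, -0.04081394,  0.07800004,
        0.03112395]), 'tau': array([-2.69040044e-05, -5.82719100e+01,  2.93063825e+01,  6.99740812e+00,
        6.98815507e-03, -1.63716059e-04]), 'tool_pos': array([0.26500466, 0.62023294, 0.2255677 ]), 'orientation': array([  94.591793  ,   89.89798339, -108.55118706]), 'force': array([-0.36851883, -0.00828215, -0.14097198]), 'moment': array([ 0.01033818,  0.00748895, -0.04090217]), 'opening': 0.08768626048503682}
top 442.3379176024519 [0.384 0.003 0.996]
holder [([310.7, 229.1], 0.8, [0.545, -0.002, 0.0])]
holder_seat [([314.5, 224.0], 0.59, [0.551, -0.01, 0.035])]
jaw_back [([268.7, 222.4], 0.61, [0.555, 0.091, 0.03])]
parts_box_center [([318.0, 222.5], 0.9, [0.551, -0.018, 0.055])]
mat [([428.5, 271.9], 0.56, [0.449, -0.269, 0.0])]
board_center [([276.5, 314.6], 0.93, [0.354, 0.07, 0.038]), ([192.3, 273.9], 0.9, [0.44, 0.252, 0.038]), ([197.6, 207.9], 0.87, [0.585, 0.247, 0.038]), ([160.7, 357.2], 0.75, [0.265, 0.311, 0.038])]
riser []
side 452.78824747133297 [-0.015 -0.609  0.507]
holder [([320.6, 271.6], 0.72, [0.549, -0.001, 0.0])]
holder_seat [([323.8, 260.4], 0.64, [0.545, -0.015, 0.035])]
jaw_back [([297.7, 242.2], 0.8, [0.564, 0.092, 0.03]), ([253.3, 202.7], 0.33, [0.625, 0.35, 0.03])]
parts_box_center []
mat [([386.1, 353.6], 0.66, [0.453, -0.263, 0.0])]
board_center [([212.7, 233.5], 0.79, [0.438, 0.247, 0.038]), ([126.3, 262.0], 0.74, [0.239, 0.253, 0.038]), ([263.6, 223.2], 0.69, [0.558, 0.212, 0.038]), ([224.2, 289.3], 0.68, [0.332, 0.029, 0.038])]
riser [([214.6, 248.2], 0.73, [0.437, 0.245, 0.0])]
```

View pics/top0.png

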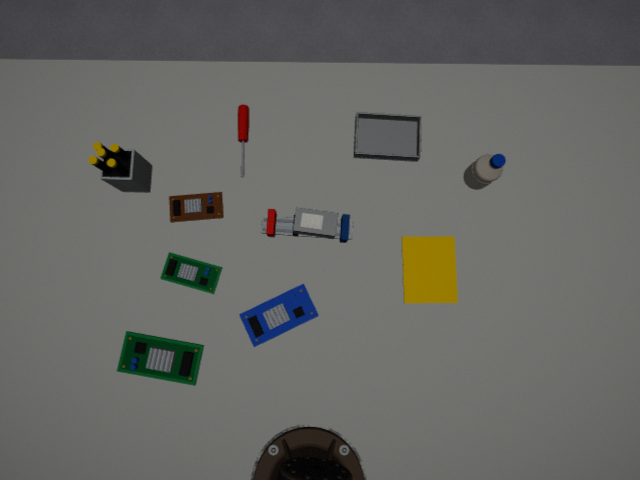

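View pics/side0.png

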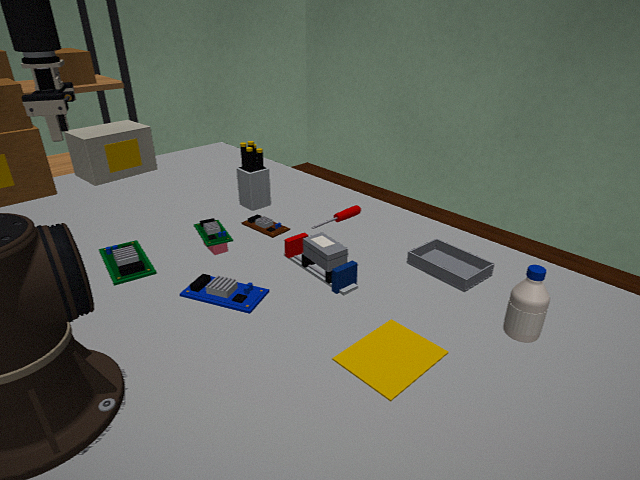

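The top view shows the small green board at (192,273), with the pink riser under it in the side view at (215,250). The large green board at (160,358), the blue at (279,315) and the brown at (196,207) are look-alikes. The box is at (317,222) on the holder, with the red jaw at (271,222) and the blue jaw at (346,228). The mat is at (429,270).

Run:
```python
from h import *
k=np.load if 0 else None
im=cv2.imread("pics/top0.png").astype(int);hsv=cv2.cvtColor(im.astype(np.uint8),cv2.COLOR_BGR2HSV)
ctrl.snapshot("top")
for n,z in(("parts_box_center",.075),("board_center",.040),("mat",.003),("holder",.035)):
    for r in ctrl.cut_out("top",n):
        m=r["pixels"]; (c,s,a)=rect(m,"top",z);print(n,round(r["confidence"],2),np.round(r["pixel"]),np.round(c,4),np.round(s,3),round(a,1))
def col(lo,hi,win,z):
    m=cv2.inRange(hsv,lo,hi)>0;w=np.zeros_like(m);w[win[1]:win[3],win[0]:win[2]]=1;c,s,a=rect(m&w,"top",z);print(win,np.round(c,4),np.round(s,3),round(a,1))
print("green");col((45,80,30),(80,255,255),(155,245,230,300),.04)
print("yellow");col((20,150,100),(32,255,255),(390,225,470,315),.003)
print("red");col((0,150,60),(6,255,255),(255,200,285,245),.052)
print("blue");col((100,150,40),(125,255,255),(330,205,360,250),.052)
# triangulate box-board
print(tri(ray("top",[192.3,273.9]),ray("side",[212.7,233.5])),tri(ray("top",[268.7,222.4]),ray("side",[297.7,242.2])),tri(ray("top",[314.5,224]),ray("side",[323.8,260.4])))
b=im[180:270,230:380].astype(np.uint8);cv2.imwrite("pics/crop.png",cv2.resize(b,None,fx=5,fy=5,interpolation=cv2.INTER_CUBIC))
```

```text
parts_box_center 0.74 [316. 221.] [ 0.5472 -0.0113] [0.09  0.055] 82.5
board_center 0.95 [193. 274.] [0.4422 0.2545] [0.123 0.061] 75.1Traceback (most recent call last):
  File "<stdin>", line 7, in <module>
  File "h.py", line 19, in rect
    w=np.array([atz(c,p,z)[:2] for p in pts],np.float32);return cv2.minAreaRect(w)
                ~~~^^^^^^^
  File "h.py", line 8, in atz
    o,d=ray(c,p);return o+d*(z-o[2])/d[2]
        ~~~^^^^^
  File "h.py", line 5, in ray
    k=ctrl.get_calibration(c);R=np.array(k["R"]);t=np.array(k["t"])
ValueError: time passes only in moves, steps and waits
```

```bash
python3 - <<'E'
import re
s=open('h.py').read().replace("def ray(","CAL={c:ctrl.get_calibration(c) for c in('top','side')}\ndef ray(",1).replace("k=ctrl.get_calibration(c)","k=CAL[c]")
open('h.py','w').write(s)
E
python3 - <<'E'
from h import *
im=ctrl.snapshot("top");hsv=cv2.cvtColor(im,cv2.COLOR_BGR2HSV)
for n,z in(("parts_box_center",.075),("board_center",.040),("mat",.003),("holder",.035)):
    for r in ctrl.cut_out("top",n):
        m=r["pixels"]; (c,s,a)=rect(m,"top",z);print(n,round(r["confidence"],2),np.round(r["pixel"]),np.round(c,4),np.round(s,3),round(a,1))
def col(lo,hi,win,z):
    m=cv2.inRange(hsv,lo,hi)>0;w=np.zeros_like(m);w[win[1]:win[3],win[0]:win[2]]=1;c,s,a=rect(m&w,"top",z);print(win,np.round(c,4),np.round(s,3),round(a,1))
print("green");col((45,80,30),(80,255,255),(155,245,230,300),.04)
print("yellow");col((20,150,100),(32,255,255),(390,225,470,315),.003)
print("red");col((0,150,60),(6,255,255),(255,200,285,245),.052)
print("blue");col((100,150,40),(125,255,255),(330,205,360,250),.052)
# triangulate box-board
print(tri(ray("top",[192.3,273.9]),ray("side",[212.7,233.5])),tri(ray("top",[268.7,222.4]),ray("side",[297.7,242.2])),tri(ray("top",[314.5,224]),ray("side",[323.8,260.4])))
b=im[180:270,230:380];cv2.imwrite("pics/crop.png",cv2.resize(b,None,fx=5,fy=5,interpolation=cv2.INTER_CUBIC))
E
```

```text
parts_box_center 0.85 [318. 219.] [ 0.5474 -0.0118] [0.094 0.058] 84.2
parts_box_center 0.43 [121. 166.] [0.6631 0.4043] [0.154 0.092] 71.6
parts_box_center 0.22 [286. 226.] [0.5409 0.0043] [0.188 0.058] 87.1
board_center 0.85 [195. 274.] [0.4406 0.2549] [0.121 0.062] 74.4
board_center 0.8 [276. 315.] [0.3532 0.0649] [0.075 0.153] 26.0
board_center 0.68 [198. 208.] [0.5868 0.2489] [0.059 0.118] 5.2
board_center 0.66 [160. 357.] [0.2632 0.3099] [0.169 0.085] 80.5
mat 0.81 [430. 270.] [ 0.4541 -0.2704] [0.149 0.121] 0.6
holder 0.77 [288. 228.] [0.5476 0.0051] [0.199 0.063] 86.4
holder 0.58 [388. 134.] [ 0.7539 -0.1759] [0.151 0.109] 86.9
green
(155, 245, 230, 300) [0.4423 0.2553] [0.12 0.06] 74.6
yellow
(390, 225, 470, 315) [ 0.4559 -0.2694] [0.149 0.12 ] 0.7
red
(255, 200, 285, 245) [0.5532 0.0849] [0.016 0.055] 86.3
blue
(330, 205, 360, 250) [ 0.542  -0.0751] [0.015 0.053] 89.6
[0.44050568 0.25296937 0.03478993] [0.55699938 0.08864044 0.03324256] [ 0.55098342 -0.00984325  0.03082621]
```

View pics/crop.png

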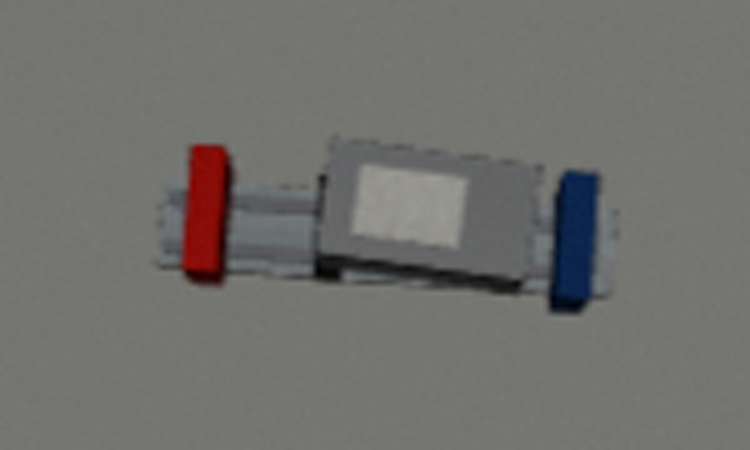

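```bash
cat >> h.py <<'E'
def down(pos,a):
    "TCP pointing down at pos, tool y along world azimuth a (deg, mod 180 nearest)"
    o=ctrl.get_obs();R=Ro.from_euler('xyz',o["orientation"],degrees=True);y0=R.apply([0,1,0])
    y=np.array([np.cos(np.radians(a)),np.sin(np.radians(a)),0])
    if y@y0<0:y=-y
    x=np.array([0,0,-1.]);T=Ro.from_matrix(np.column_stack([x,y,np.cross(x,y)]))
    print("now",o["tool_pos"].round(4),"ya",np.degrees(np.arctan2(y0[1],y0[0])).round(2),"t",round(o["clock"],2),"j6",o["joint_pos"][5].round(1),"F",o["force"].round(1),"op",round(o["opening"],4))
    return R.inv().apply(np.array(pos)-o["tool_pos"]).round(4).tolist(),(R.inv()*T).as_rotvec(degrees=True).round(2).tolist()
E
python3 - <<'E'
from h import *
px=lambda u,v:(230+u/5,180+v/5)
for c in [(333,140),(543,165),(523,278),(318,256)]: print(atz("top",px(*c),.075).round(4))
c=np.mean([atz("top",px(*c),.075) for c in [(333,140),(543,165),(523,278),(318,256)]],0);print(c)
print(down([c[0],c[1],.15],-7))
E
```

```text
[0.5782 0.0283 0.075 ]
[ 0.5681 -0.0609  0.075 ]
[ 0.5196 -0.0522  0.075 ]
[0.5284 0.0341 0.075 ]
[ 0.5485588  -0.01267084  0.075     ]
now [0.2652 0.6207 0.2266] ya -113.13 t 1.2 j6 -16.5 F [ 0.3 -0.3 -0. ] op 0.088
([0.0765, 0.4711, -0.5094], [73.87, 0.0, 0.0])
```

drive_tool --plan '[[[0.076,0.471,-0.509],[74,0,0],1],[[0.076,0.471,-0.509],[74,0,0],1],[[0.076,0.471,-0.509],[74,0,0],1],[[0.076,0.471,-0.509],[74,0,0],1],[[0.076,0.471,-0.509],[74,0,0],1],[[0.076,0.471,-0.509],[74,0,0],1],[[0.076,0.471,-0.509],[74,0,0],1],[[0.076,0.471,-0.509],[74,0,0],1],[[0.076,0.471,-0.509],[74,0,0],1],[[0.076,0.471,-0.509],[74,0,0],1],[[0.076,0.471,-0.509],[74,0,0],1],[[0.076,0.471,-0.509],[74,0,0],1],[[0.076,0.471,-0.509],[74,0,0],1],[[0.076,0.471,-0.509],[74,0,0],1],[[0.076,0.471,-0.509],[74,0,0],1],[[0.076,0.471,-0.509],[74,0,0],1],[[0.076,0.471,-0.509],[74,0,0],1],[[0.076,0.471,-0.509],[74,0,0],1],[[0.076,0.471,-0.509],[74,0,0],1],[[0.076,0.471,-0.509],[74,0,0],1]]'

```text
clock: 2.87
tool_pos: [0.5481, -0.0126, 0.1505]
orientation: [89.7, 90.0, 172.5]
force: [-0.2, -0.1, -0.4]
opening: 0.0875
```

Run:
```python
from h import *
print(down([.5486,-.0127,.043],-7))
ctrl.snapshot("side");r=ctrl.landmark_of("side","parts_box_center");print([(x["pixel"],x["confidence"]) for x in r],proj("side",[.5486,-.0127,.055]))
```

```text
now [ 0.5481 -0.0126  0.1505] ya 172.81 t 2.87 j6 -26.4 F [-0.2 -0.1 -0.4] op 0.0875
([0.1075, -0.0005, -0.0001], [-0.19, 0.0, -0.01])
[([324.4, 251.2], 0.82), ([335.9, 224.0], 0.66)] [324.40223039 251.10200777]
```

drive_tool --plan '[[[0.03,0,0],[0,0,0],1],[[0.06,0,0],[0,0,0],1],[[0.08,0,0],[0,0,0],1],[[0.095,0,0],[0,0,0],1],[[0.107,0,0],[0,0,0],1],[[0.107,0,0],[0,0,0],1],[[0.107,0,0],[0,0,0],0.3],[[0.107,0,0],[0,0,0],0.3],[[0.107,0,0],[0,0,0],0.3],[[0.107,0,0],[0,0,0],0.3],[[0.107,0,0],[0,0,0],0.3],[[0.107,0,0],[0,0,0],0.3],[[0.107,0,0],[0,0,0],0.3],[[0.107,0,0],[0,0,0],0.3]]'

```text
clock: 4.13
tool_pos: [0.5485, -0.0115, 0.0444]
orientation: [-65.8, 89.9, 17.2]
force: [-1.5, 0.5, 3.8]
opening: 0.0499
```

drive_tool --plan '[[[-0.01,0,0],[0,0,0],0.3],[[-0.03,0,0],[0,0,0],0.3],[[-0.055,0,0],[0,0,0],0.3],[[-0.08,0,0],[0,0,0],0.3],[[-0.1,0,0],[0,0,0],0.3],[[-0.1,0,0],[0,0,0],0.3]]'

```text
clock: 4.63
tool_pos: [0.5506, -0.0113, 0.1492]
orientation: [-71.9, 89.5, 11.1]
force: [1.2, -0.5, -0.5]
opening: 0.0497
```

Run:
```python
from h import *
print(down([.4555,-.2695,.1],-7),down([.4555,-.2695,.0135],-7))
im=ctrl.snapshot("top");cv2.imwrite("pics/top1.png",im)
im=ctrl.snapshot("side");cv2.imwrite("pics/side1.png",cv2.resize(im[170:350,230:430],None,fx=3,fy=3))
```

```text
now [ 0.5506 -0.0113  0.1492] ya 172.96 t 4.63 j6 -26.3 F [ 1.2 -0.5 -0.5] op 0.0497
now [ 0.5506 -0.0113  0.1492] ya 172.96 t 4.63 j6 -26.3 F [ 1.2 -0.5 -0.5] op 0.0497
([0.0481, 0.0631, -0.268], [-0.04, 0.14, 0.44]) ([0.1346, 0.0638, -0.2683], [-0.04, 0.14, 0.44])
```

View pics/side1.png

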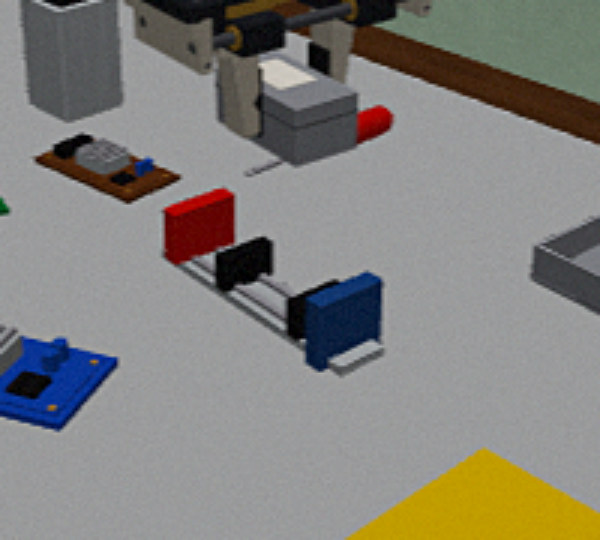

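The box is held level. It sits in the fingers at crop (290,110), clear of the holder. I'll carry it to the mat, allowing for the box being about 105 mm up at this height.

drive_tool --plan '[[[0,0.004,-0.02],[0,0,0],0.3],[[0,0.01,-0.045],[0,0,0],0.3],[[0,0.018,-0.075],[0,0,0],0.3],[[0.01,0.026,-0.11],[0,0,0],0.3],[[0.015,0.034,-0.145],[0,0,0],0.3],[[0.02,0.042,-0.18],[0,0,0],0.3],[[0.03,0.05,-0.21],[0,0,0],0.3],[[0.04,0.057,-0.24],[0,0,0],0.3],[[0.05,0.062,-0.26],[0,0,0],0.3],[[0.065,0.063,-0.268],[0,0,0],0.3],[[0.085,0.063,-0.268],[0,0,0],0.3],[[0.1,0.063,-0.268],[0,0,0.2],0.3],[[0.115,0.063,-0.268],[0,0,0.4],0.3],[[0.12,0.063,-0.268],[0,0,0.4],0.3],[[0.12,0.063,-0.268],[0,0,0.4],0.3]]'

```text
clock: 5.98
tool_pos: [0.4513, -0.2691, 0.0226]
orientation: [77.1, 89.5, 160.0]
force: [-0.2, -0.0, -1.6]
opening: 0.0498
```

Run:
```python
from h import *
print(down([.4555,-.2695,.013],-7))
im=cv2.imread("pics/top1.png")
b=im[190:265,235:375];cv2.imwrite("pics/crop1.png",cv2.resize(b,None,fx=5,fy=5,interpolation=cv2.INTER_CUBIC))
```

```text
now [ 0.4513 -0.2691  0.0226] ya 172.88 t 5.98 j6 2.5 F [-0.2 -0.  -1.6] op 0.0498
([0.0096, -0.0043, 0.0001], [-0.12, 0.12, -0.52])
```

drive_tool --plan '[[[0.004,0,0],[0,0,-0.5],0.3],[[0.008,0,0],[0,0,-0.5],0.3],[[0.01,0,0],[0,0,-0.5],0.3],[[0.01,0,0],[0,0,-0.5],0.3],[[0.01,0,0],[0,0,-0.5],0.3]]'

```text
clock: 6.4
tool_pos: [0.4514, -0.2691, 0.013]
orientation: [-6.9, 89.9, 76.0]
force: [0.3, 0.7, -0.7]
opening: 0.0499
```

drive_tool --plan '[[[0.001,0,0],[0,0,0],0.3],[[0.001,0,0],[0,0,0],0.65],[[0.001,0,0],[0,0,0],1],[[0.001,0,0],[0,0,0],1],[[0.001,0,0],[0,0,0],1],[[-0.005,0,0],[0,0,0],1],[[-0.03,0,0],[0,0,0],1],[[-0.06,0,0],[0,0,0],1],[[-0.1,0,0],[0,0,0],1],[[-0.14,0,0],[0,0,0],1],[[-0.14,0,0],[0,0,0],1]]'

```text
clock: 7.32
tool_pos: [0.4555, -0.271, 0.1617]
orientation: [-95.0, 89.3, -12.0]
force: [1.9, -0.8, 0.9]
opening: 0.088
```

View pics/crop1.png

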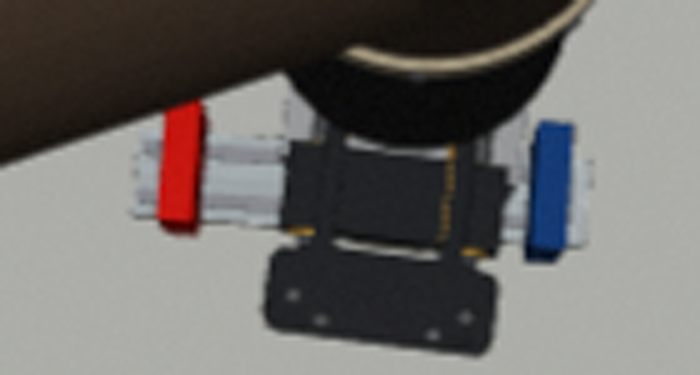

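Run:
```python
from h import *
print(down([.4423,.2553,.14],-15.4))
```

```text
now [ 0.4555 -0.271   0.1617] ya 172.99 t 7.32 j6 2.5 F [ 1.9 -0.8  0.9] op 0.088
([0.0201, 0.0776, 0.5208], [8.39, -0.01, 0.72])
```

drive_tool --plan '[[[0.02,0.0776,0.521],[8.4,0,0.7],1],[[0.02,0.0776,0.521],[8.4,0,0.7],1],[[0.02,0.0776,0.521],[8.4,0,0.7],1],[[0.02,0.0776,0.521],[8.4,0,0.7],1],[[0.02,0.0776,0.521],[8.4,0,0.7],1],[[0.02,0.0776,0.521],[8.4,0,0.7],1],[[0.02,0.0776,0.521],[8.4,0,0.7],1],[[0.02,0.0776,0.521],[8.4,0,0.7],1],[[0.02,0.0776,0.521],[8.4,0,0.7],1],[[0.02,0.0776,0.521],[8.4,0,0.7],1],[[0.02,0.0776,0.521],[8.4,0,0.7],1],[[0.02,0.0776,0.521],[8.4,0,0.7],1],[[0.02,0.0776,0.521],[8.4,0,0.7],1],[[0.02,0.0776,0.521],[8.4,0,0.7],1],[[0.02,0.0776,0.521],[8.4,0,0.7],1],[[0.02,0.0776,0.521],[8.4,0,0.7],1]]'

```text
clock: 8.65
tool_pos: [0.442, 0.2551, 0.1402]
orientation: [179.9, 90.0, -105.5]
force: [-0.6, 0.3, 0.8]
opening: 0.0876
```

Run:
```python
from h import *
print(down([.4423,.2553,.02],-15.4))
im=ctrl.snapshot("top");cv2.imwrite("pics/top2.png",im)
cv2.imwrite("pics/c2.png",np.hstack([cv2.resize(im[195:255,255:365],None,fx=5,fy=5,interpolation=cv2.INTER_CUBIC),cv2.resize(im[225:315,390:470],(240,300))]))
s=ctrl.snapshot("side");cv2.imwrite("pics/side2.png",cv2.resize(s[170:420,150:470],None,fx=2.5,fy=2.4))
```

```text
now [0.442  0.2551 0.1402] ya 164.62 t 8.65 j6 -67.5 F [-0.6  0.3  0.8] op 0.0876
([0.1202, -0.0003, 0.0003], [0.02, -0.04, -0.0])
```

View pics/c2.png

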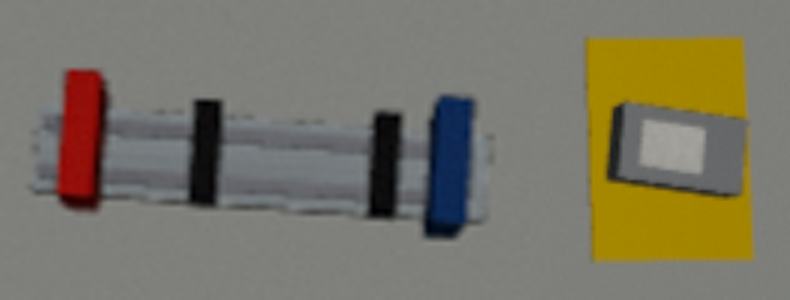

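View pics/side2.png

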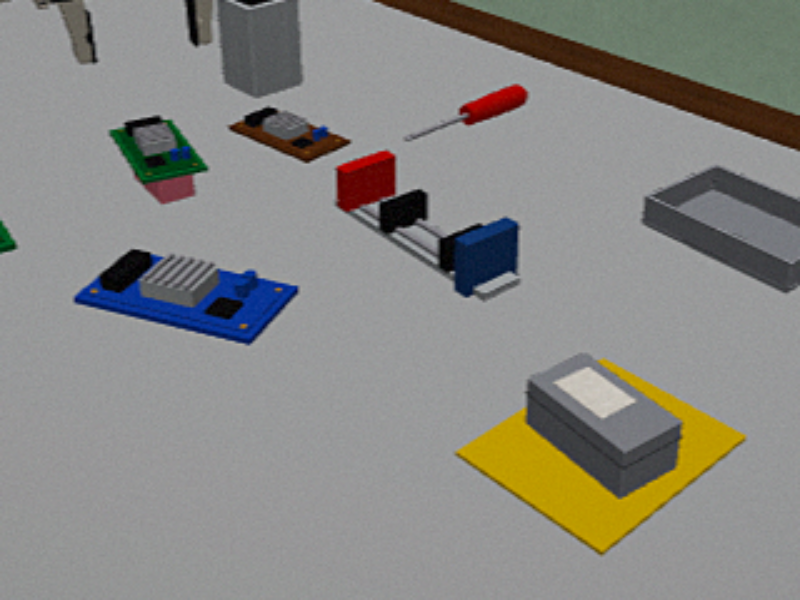

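Run:
```python
from h import *
px=lambda u,v:(255+u/5,195+v/5)
a=atz("top",px(205.5,152),.035);b=atz("top",px(385,164.5),.035);d=a-b
print(a,b,np.linalg.norm(d),"yaw",np.degrees(np.arctan2(-d[0],d[1])),"seat",(a+b)/2)
im=cv2.imread("pics/top2.png");hsv=cv2.cvtColor(im,cv2.COLOR_BGR2HSV)
def col(lo,hi,win,z):
    m=cv2.inRange(hsv,lo,hi)>0;w=np.zeros_like(m);w[win[1]:win[3],win[0]:win[2]]=1;c,s,a=rect(m&w,"top",z);print(win,np.round(c,4),np.round(s,3),round(a,1));return np.array(c)
r=col((0,150,60),(6,255,255),(255,200,285,245),.052)
l=col((100,150,40),(125,255,255),(330,205,360,250),.052)
blk=(im.max(2)<45)
for win in((290,210,303,240),(326,212,337,243)):
    w=np.zeros_like(blk);w[win[1]:win[3],win[0]:win[2]]=1;print(rect(blk&w,"top",.035))
```

```text
[0.54763083 0.03011974 0.035     ] [ 0.54255954 -0.04895165  0.035     ] 0.07923384970534124 yaw -3.6696739108878007 seat [ 0.54509519 -0.00941596  0.035     ]
(255, 200, 285, 245) [0.5531 0.0848] [0.016 0.055] 86.0
(330, 205, 360, 250) [ 0.542  -0.0751] [0.015 0.053] 89.6
((0.5485699772834778, 0.03117135353386402), (0.01078348234295845, 0.04536508396267891), 85.9200439453125)
((0.5424297451972961, -0.047846753150224686), (0.0110235046595335, 0.044663187116384506), 89.87779998779297)
```

drive_tool --plan '[[[0.03,0,0],[0,0,0],1],[[0.06,0,0],[0,0,0],1],[[0.085,0,0],[0,0,0],1],[[0.105,0,0],[0,0,0],1],[[0.115,0,0],[0,0,0],1],[[0.12,0,0],[0,0,0],1],[[0.12,0,0],[0,0,0],1],[[0.12,0,0],[0,0,0],1]]'

```text
clock: 9.42
tool_pos: [0.4429, 0.2545, 0.0212]
orientation: [-51.5, 89.9, 23.0]
force: [-0.1, 0.1, 1.1]
opening: 0.0876
```

Run:
```python
from h import *
print(down([.4423,.2553,.0195],-15.4))
s=ctrl.snapshot("side");cv2.imwrite("pics/side3.png",cv2.resize(s[180:270,150:270],None,fx=6,fy=6,interpolation=cv2.INTER_CUBIC))
```

```text
now [0.4429 0.2545 0.0212] ya 164.52 t 9.42 j6 -67.5 F [-0.1  0.1  1.1] op 0.0876
([0.0017, 0.0007, 0.0006], [-0.08, 0.04, 0.05])
```

View pics/side3.png

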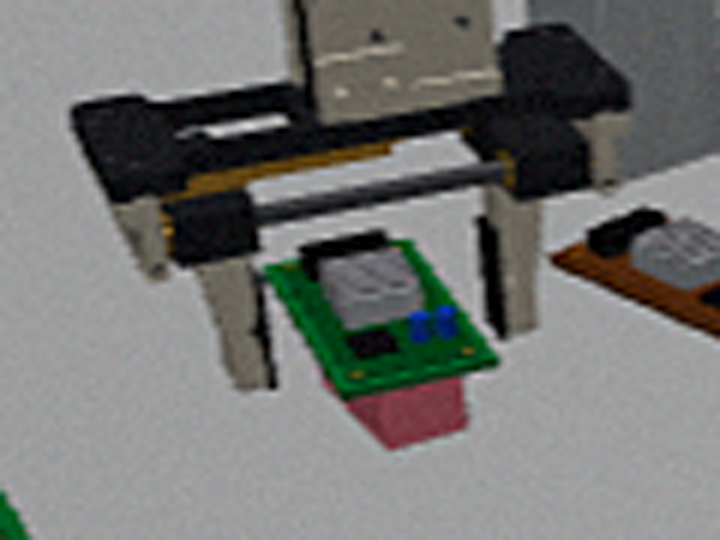

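The fingers straddle the long edges mid-length, at crop (255,380) and (510,330), and the components are clear of the gripper body. Closing now.

drive_tool --plan '[[[0.002,0.0005,0.0005],[0,0,0],0.9],[[0.002,0.0005,0.0005],[0,0,0],0.8],[[0.002,0.0005,0.0005],[0,0,0],0.7],[[0.002,0.0005,0.0005],[0,0,0],0.6],[[0.002,0.0005,0.0005],[0,0,0],0.5],[[0.002,0.0005,0.0005],[0,0,0],0.5],[[0.002,0.0005,0.0005],[0,0,0],0.5],[[0.002,0.0005,0.0005],[0,0,0],0.5]]'

```text
clock: 10.13
tool_pos: [0.4427, 0.2556, 0.0197]
orientation: [-38.3, 89.9, 36.3]
force: [-2.0, 0.7, 4.1]
opening: 0.0593
```

drive_tool --plan '[[[-0.005,0,0],[0,0,0],0.4],[[-0.015,0,0],[0,0,0],0.4],[[-0.03,0,0],[0,0,0],0.4],[[-0.05,0,0],[0,0,0],0.4],[[-0.07,0,0],[0,0,0],0.4],[[-0.085,0,0],[0,0,0],0.4],[[-0.09,0,0],[0,0,0],0.4],[[-0.09,0,0],[0,0,0],0.4]]'

```text
clock: 10.8
tool_pos: [0.4431, 0.2561, 0.1114]
orientation: [-29.3, 89.7, 45.3]
force: [-0.3, 0.9, -0.5]
opening: 0.0592
```

Run:
```python
from h import *
a=np.radians(-4);off=.004
p=np.array([.5455,-.0088])+off*np.array([-np.sin(a),np.cos(a)]);print(p)
print(down([*p,.1],-4))
s=ctrl.snapshot("side");cv2.imwrite("pics/side4.png",cv2.resize(s[130:260,130:290],None,fx=4,fy=4,interpolation=cv2.INTER_CUBIC))
for n in("board_center",):print([(r["pixel"],r["confidence"]) for r in ctrl.landmark_of("side",n)],proj("side",ctrl.get_obs()["tool_pos"]+[0,0,.0185]))
```

```text
[ 0.54577903 -0.00480974]
now [0.4431 0.2561 0.1114] ya 164.54 t 10.8 j6 -67.6 F [-0.3  0.9 -0.5] op 0.0592
([0.0108, -0.1685, -0.2242], [-11.46, 0.25, 0.17])
[([264.8, 223.2], 0.9), ([206.8, 194.1], 0.69), ([224.7, 293.6], 0.64), ([127.1, 262.7], 0.57)] [207.89683071 195.76623096]
```

View pics/side4.png

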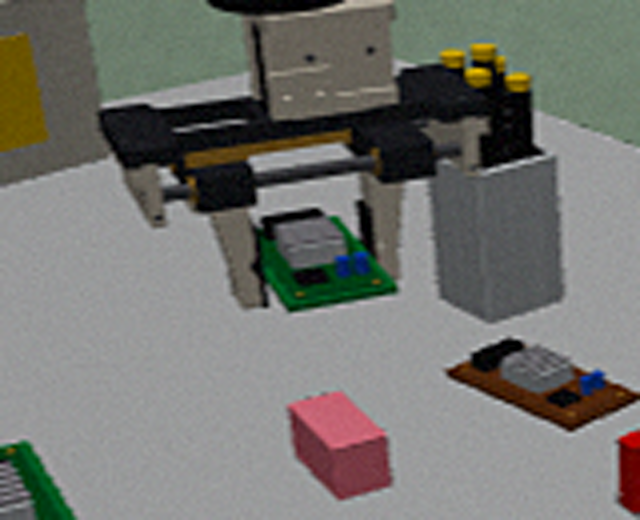

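The board is held level by its edges, at crop (325,260), and the riser is empty. I'll carry it over the holder.

drive_tool --plan '[[[0,-0.006,-0.008],[-0.5,0,0],0.4],[[0,-0.018,-0.024],[-1.5,0,0],0.4],[[0,-0.033,-0.044],[-2.5,0,0],0.4],[[0,-0.048,-0.064],[-3.5,0,0],0.4],[[0,-0.063,-0.084],[-4.5,0,0],0.4],[[0,-0.078,-0.104],[-5.5,0,0],0.4],[[0,-0.093,-0.124],[-6.5,0,0],0.4],[[0,-0.108,-0.144],[-7.5,0,0],0.4],[[0,-0.123,-0.164],[-8.5,0,0],0.4],[[0,-0.138,-0.184],[-9.5,0,0],0.4],[[0,-0.151,-0.202],[-10.5,0,0],0.4],[[0,-0.161,-0.214],[-11,0,0],0.4],[[0.004,-0.167,-0.222],[-11.5,0.2,0.2],0.4],[[0.008,-0.1685,-0.224],[-11.5,0.2,0.2],0.4],[[0.011,-0.1685,-0.224],[-11.5,0.2,0.2],0.4],[[0.011,-0.1685,-0.224],[-11.5,0.2,0.2],0.4]]'

```text
clock: 12.23
tool_pos: [0.5436, -0.0057, 0.0964]
orientation: [115.3, 89.6, -158.7]
force: [-0.5, -0.7, -0.5]
opening: 0.0588
```

Run:
```python
from h import *
print(down([.5458,-.0048,.021],-4))
im=ctrl.snapshot("top");s=ctrl.snapshot("side")
hsv=cv2.cvtColor(im,cv2.COLOR_BGR2HSV);m=cv2.inRange(hsv,(45,80,30),(80,255,255))>0;w=np.zeros_like(m);w[190:260,270:370]=1
print((m&w).sum(),rect(m&w,"top",.119))
r=[x for x in ctrl.landmark_of("side","board_center")];print([(np.round(x["pixel"],1),round(x["confidence"],2)) for x in r],proj("side",ctrl.get_obs()["tool_pos"]+[0,0,.0185]))
```

```text
now [ 0.5436 -0.0057  0.0964] ya 175.97 t 12.23 j6 -24.1 F [-0.5 -0.7 -0.5] op 0.0588
([0.0754, -0.0026, 0.0013], [-0.03, -0.15, -0.32])
464 ((0.5395947098731995, -0.006395645439624786), (0.05927162989974022, 0.12103229761123657), 0.34913334250450134)
[(array([224.5, 292.9]), 0.98), (array([261.3, 225.1]), 0.89), (array([322.2, 222.2]), 0.86), (array([128.8, 262.3]), 0.65), (array([335.8, 223.5]), 0.5)] [320.43298824 223.6542483 ]
```

drive_tool --plan '[[[0.01,-0.0005,0],[0,0,0],0.4],[[0.025,-0.0015,0.0005],[0,-0.1,-0.2],0.4],[[0.04,-0.0025,0.001],[0,-0.1,-0.3],0.4],[[0.053,-0.0025,0.001],[0,-0.1,-0.3],0.4],[[0.063,-0.0025,0.001],[0,-0.1,-0.3],0.4],[[0.067,-0.0025,0.001],[0,-0.1,-0.3],0.4],[[0.067,-0.0025,0.001],[0,-0.1,-0.3],0.4]]'

```text
clock: 12.97
tool_pos: [0.5461, -0.0043, 0.0298]
orientation: [-162.9, 89.9, -76.9]
force: [-0.0, -0.1, -0.1]
opening: 0.0597
```

Run:
```python
from h import *
print(down([.5458,-.0048,.0198],-4))
im=ctrl.snapshot("top");s=ctrl.snapshot("side")
a=cv2.resize(im[195:255,255:365],(770,420),interpolation=cv2.INTER_CUBIC)[:290];b=cv2.resize(s[225:300,280:390],(770,525),interpolation=cv2.INTER_CUBIC)[:300]
cv2.imwrite("pics/c5.png",np.vstack([a,b]))
```

```text
now [ 0.5461 -0.0043  0.0298] ya 176.08 t 12.97 j6 -24.1 F [-0.  -0.1 -0.1] op 0.0597
([0.01, 0.0003, -0.0005], [0.08, -0.05, 0.02])
```

View pics/c5.png

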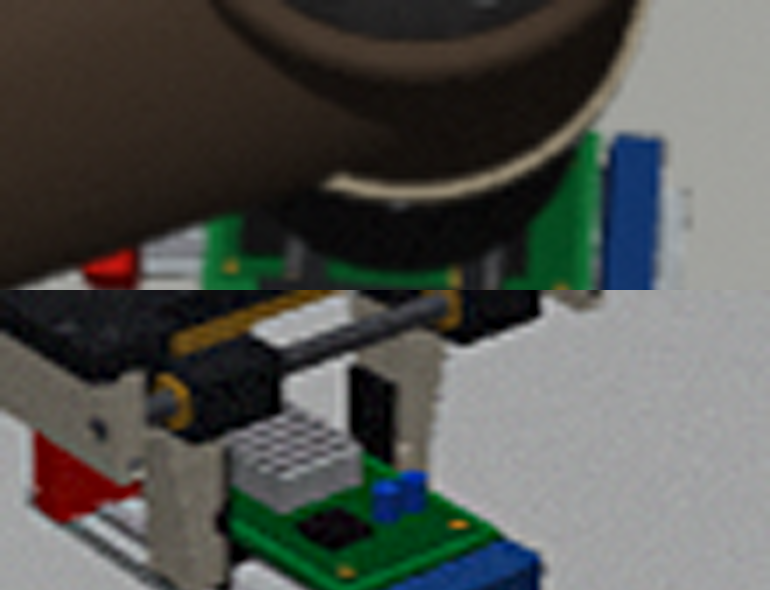

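There's a small gap between the board and the blue jaw, at crop (602,180), so the board clears it. Lowering onto the bars.

drive_tool --plan '[[[0.003,0,0],[0,0,0],0.4],[[0.006,0,0],[0,0,0],0.4],[[0.008,0,0],[0,0,0],0.4],[[0.0095,0,0],[0,0,0],0.4],[[0.0095,0,0],[0,0,0],0.4],[[0.0095,0,0],[0,0,0],0.4]]'

```text
clock: 13.57
tool_pos: [0.5471, -0.0042, 0.0217]
orientation: [-97.6, 89.9, -11.5]
force: [0.0, 0.5, -0.6]
opening: 0.0594
```

drive_tool --plan '[[[0.001,0.001,0],[0,0,0],0.4],[[0.0015,0.001,0],[0,0,0],0.4],[[0.002,0.001,0],[0,0,0],0.4],[[0.002,0.001,0],[0,0,0],0.4]]'

```text
clock: 13.9
tool_pos: [0.5461, -0.0042, 0.0198]
orientation: [-99.5, 89.9, -13.4]
force: [-0.5, 0.4, -0.2]
opening: 0.0591
```

drive_tool --plan '[[[0.0005,0,0],[0,0,0],0.4],[[0.001,0,0],[0,0,0],0.4],[[0.001,0,0],[0,0,0],0.4]]'

```text
clock: 14.15
tool_pos: [0.5461, -0.0042, 0.0197]
orientation: [-100.9, 89.9, -14.8]
force: [-3.8, 0.9, 9.9]
opening: 0.0595
```

Contact: 10 N upward, at the same TCP height as on the riser. Releasing.

drive_tool --plan '[[[0,0,0],[0,0,0],0.66],[[0,0,0],[0,0,0],0.72],[[0,0,0],[0,0,0],0.8],[[0,0,0],[0,0,0],0.9],[[0,0,0],[0,0,0],1],[[0,0,0],[0,0,0],1],[[-0.02,0,0],[0,0,0],1],[[-0.05,0,0],[0,0,0],1],[[-0.09,0,0],[0,0,0],1],[[-0.13,0,0],[0,0,0],1],[[-0.15,0,0],[0,0,0],1]]'

```text
clock: 15.07
tool_pos: [0.5475, -0.0039, 0.1746]
orientation: [-85.9, 89.5, 0.3]
force: [1.2, 0.4, 0.7]
opening: 0.0876
```

Run:
```python
from h import *
print(down([.5553,.1309,.15],-4),down([.5553,.1309,.02],-4))
```

```text
now [ 0.5475 -0.0039  0.1746] ya 176.15 t 15.07 j6 -24.2 F [1.2 0.4 0.7] op 0.0876
now [ 0.5475 -0.0039  0.1746] ya 176.15 t 15.07 j6 -24.2 F [1.2 0.4 0.7] op 0.0876
([0.0247, 0.0015, 0.135], [0.15, 0.03, 0.46]) ([0.1547, 0.0025, 0.135], [0.15, 0.03, 0.46])
```

drive_tool --plan '[[[0,0.001,0.02],[0,0,0.2],0],[[0,0.001,0.05],[0,0,0.4],0],[[0,0.0015,0.085],[0,0,0.4],0],[[0,0.0015,0.115],[0,0,0.4],0],[[0,0.0015,0.135],[0,0,0.4],0],[[0.02,0.0025,0.135],[0,0,0.4],0],[[0.055,0.0025,0.135],[0,0,0.4],0],[[0.095,0.0025,0.135],[0,0,0.4],0],[[0.125,0.0025,0.135],[0,0,0.4],0],[[0.145,0.0025,0.135],[0,0,0.4],0],[[0.153,0.0025,0.135],[0,0,0.4],0],[[0.154,0.0025,0.135],[0,0,0.4],0]]'

```text
clock: 16.07
tool_pos: [0.5543, 0.1303, 0.0188]
orientation: [128.8, 89.9, -145.1]
force: [-0.1, -0.1, 0.4]
opening: 0.0133
```

Run:
```python
from h import *
print(down([.5553,.1309,.02],-4));print(down([.5515,.0765,.02],-4))
im=ctrl.snapshot("top");s=ctrl.snapshot("side")
a=cv2.resize(im[195:255,255:365],(770,420),interpolation=cv2.INTER_CUBIC)[:290];b=cv2.resize(s[220:300,260:370],(770,560),interpolation=cv2.INTER_CUBIC)[:300]
cv2.imwrite("pics/c6.png",np.vstack([a,b]))
hsv=cv2.cvtColor(im,cv2.COLOR_BGR2HSV);m=cv2.inRange(hsv,(45,80,30),(80,255,255))>0;w=np.zeros_like(m);w[190:260,270:370]=1
print((m&w).sum(),rect(m&w,"top",.040))
```

```text
now [0.5543 0.1303 0.0188] ya 176.14 t 16.07 j6 -36.8 F [-0.1 -0.1  0.4] op 0.0133
([-0.0012, -0.001, 0.0007], [0.14, -0.09, -0.12])
now [0.5543 0.1303 0.0188] ya 176.14 t 16.07 j6 -36.8 F [-0.1 -0.1  0.4] op 0.0133
([-0.0011, -0.0008, -0.0539], [0.14, -0.09, -0.12])
1060 ((0.5464562773704529, -0.004870284348726273), (0.12107191234827042, 0.06039632856845856), 86.08004760742188)
```

View pics/c6.png

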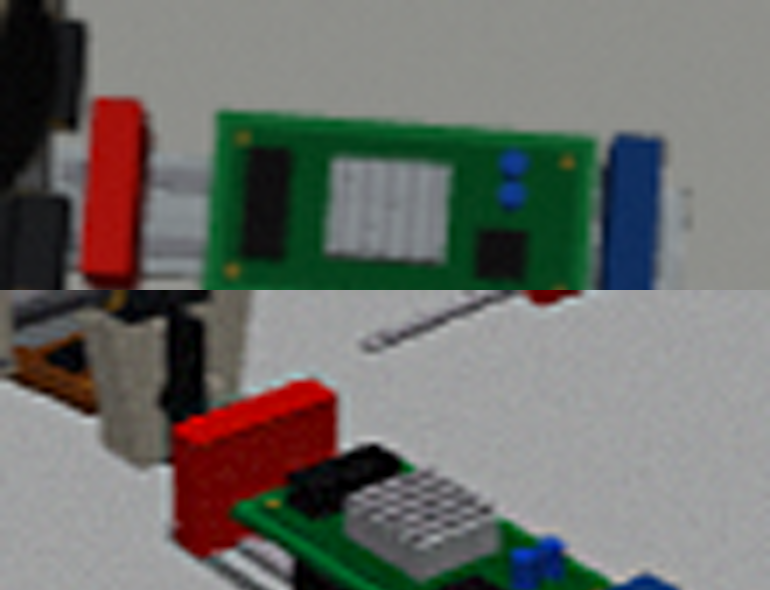

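drive_tool --plan '[[[-0.001,-0.001,-0.004],[0,0,0],0],[[-0.001,-0.001,-0.01],[0,0,0],0],[[-0.001,-0.001,-0.015],[0,0,0],0],[[-0.001,-0.001,-0.02],[0,0,0],0],[[-0.001,-0.001,-0.024],[0,0,0],0],[[-0.001,-0.001,-0.028],[0,0,0],0],[[-0.001,-0.001,-0.032],[0,0,0],0],[[-0.001,-0.001,-0.036],[0,0,0],0],[[-0.001,-0.001,-0.04],[0,0,0],0],[[-0.001,-0.001,-0.043],[0,0,0],0],[[-0.001,-0.001,-0.043],[0,0,0],0]]'

```text
clock: 17.08
tool_pos: [0.5541, 0.0877, 0.0224]
orientation: [-73.3, 89.9, 12.8]
force: [-0.3, -0.6, 0.2]
opening: 0.0003
```

drive_tool --plan '[[[0,0,-0.002],[0,0,0],0],[[0,0,-0.004],[0,0,0],0],[[0,0,-0.006],[0,0,0],0]]'

```text
clock: 17.33
tool_pos: [0.5537, 0.0817, 0.0223]
orientation: [-70.0, 89.9, 16.2]
force: [-1.4, 2.9, 0.7]
opening: 0.0005
```

```bash
cat > chk.py <<'E'
from h import *
im=ctrl.snapshot("top");s=ctrl.snapshot("side")
hsv=cv2.cvtColor(im,cv2.COLOR_BGR2HSV)
def q(m,win,z):
    w=np.zeros_like(m);w[win[1]:win[3],win[0]:win[2]]=1;m=m&w;r=rect(m,"top",z);print(m.sum(),np.round(r[0],4),np.round(r[1],4),round(r[2],1))
q(cv2.inRange(hsv,(45,80,30),(80,255,255))>0,(270,190,370,260),.04)
q(cv2.inRange(hsv,(0,150,60),(6,255,255))>0,(255,200,300,245),.052)
E
python3 chk.py
```

```text
996 [ 0.5465 -0.0055] [0.1204 0.0603] 86.2Traceback (most recent call last):
  File "chk.py", line 7, in <module>
    q(cv2.inRange(hsv,(0,150,60),(6,255,255))>0,(255,200,300,245),.052)
    ~^^^^^^^^^^^^^^^^^^^^^^^^^^^^^^^^^^^^^^^^^^^^^^^^^^^^^^^^^^^^^^^^^^
  File "chk.py", line 5, in q
    w=np.zeros_like(m);w[win[1]:win[3],win[0]:win[2]]=1;m=m&w;r=rect(m,"top",z);print(m.sum(),np.round(r[0],4),np.round(r[1],4),round(r[2],1))
                                                                ~~~~^^^^^^^^^^^
  File "h.py", line 20, in rect
    w=np.array([atz(c,p,z)[:2] for p in pts],np.float32);return cv2.minAreaRect(w)
                                                                ~~~~~~~~~~~~~~~^^^
cv2.error: OpenCV(4.12.0) /io/opencv/modules/imgproc/src/convhull.cpp:143: error: (-215:Assertion failed) total >= 0 && (depth == CV_32F || depth == CV_32S) in function 'convexHull'
```

drive_tool --plan '[[[0,0,-0.0015],[0,0,0],0],[[0,0,-0.003],[0,0,0],0],[[0,0,-0.004],[0,0,0],0]]'

```text
clock: 17.68
tool_pos: [0.5535, 0.0779, 0.0223]
orientation: [-57.6, 89.9, 28.6]
force: [-3.5, 12.5, 2.2]
opening: 0.0003
```

drive_tool --plan '[[[0,0,-0.0005],[0,0,0],0],[[0,0,-0.001],[0,0,0],0],[[0,0,-0.001],[0,0,0],0]]'

```text
clock: 17.93
tool_pos: [0.5536, 0.078, 0.0223]
orientation: [-43.1, 89.8, 43.0]
force: [-2.4, 9.5, 1.8]
opening: 0.0003
```

drive_tool --plan '[[[0,0,-0.001],[0,0,0],0],[[0,0,-0.002],[0,0,0],0],[[0,0,-0.002],[0,0,0],0]]'

```text
clock: 18.18
tool_pos: [0.5536, 0.0779, 0.0224]
orientation: [-32.8, 89.6, 53.3]
force: [-3.7, 13.6, 1.6]
opening: 0.0003
```

It's a hard stop: 13.6 N with no further motion. Backing off and moving clear.

drive_tool --plan '[[[0,0,0.005],[0,0,0],0],[[0,0,0.025],[0,0,0],0],[[0,0,0.05],[0,0,0],0],[[-0.03,0,0.06],[0,0,0],0],[[-0.07,0,0.06],[0,0,0],0],[[-0.11,0,0.06],[0,0,0],0],[[-0.15,0,0.08],[0,0,0],0],[[-0.17,0,0.12],[0,0,0],0],[[-0.17,0,0.16],[0,0,0],0],[[-0.17,0,0.2],[0,0,0],0],[[-0.17,0,0.24],[0,0,0],0],[[-0.17,0,0.24],[0,0,0],0],[[-0.17,0,0.24],[0,0,0],0]]'

```text
clock: 19.27
tool_pos: [0.5685, 0.318, 0.1924]
orientation: [-31.3, 89.8, 55.0]
force: [0.6, -0.1, -0.5]
opening: 0.0007
```

```bash
python3 chk.py
python3 - <<'E'
from h import *
im=ctrl.snapshot("top");s=ctrl.snapshot("side")
a=cv2.resize(im[195:255,255:365],(770,420),interpolation=cv2.INTER_CUBIC)[:300];b=cv2.resize(s[215:295,270:370],(770,616),interpolation=cv2.INTER_CUBIC)[:300]
cv2.imwrite("pics/c7.png",np.vstack([a,b]));print(ctrl.get_obs()["tool_pos"])
E
```

```text
1054 [ 0.5463 -0.0084] [0.1198 0.0603] 86.2
174 [0.5521 0.0591] [0.0527 0.0151] 0.4
[0.56901693 0.31521135 0.19348326]
```

View pics/c7.png

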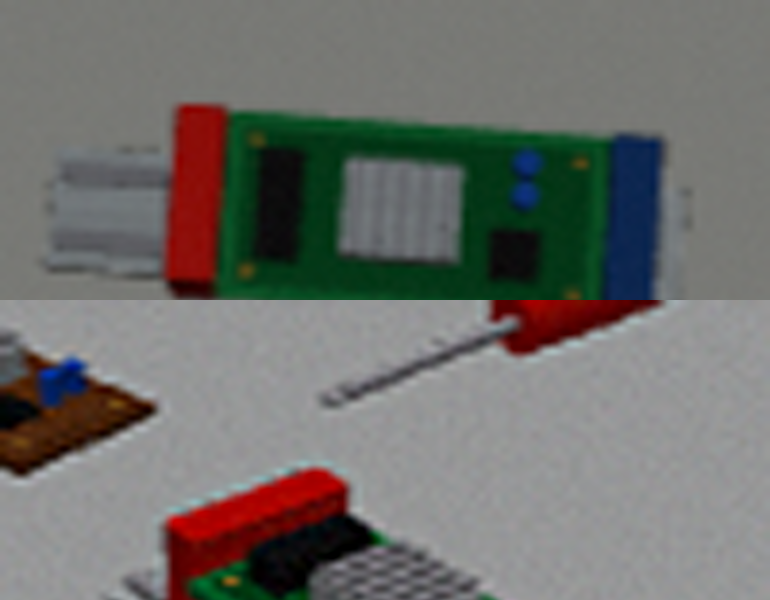

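The board is flush between the red jaw at crop (200,195) and the blue jaw at (635,215), level and component side up. Its measured centre is within 1 mm of the seat.

```bash
python3 -c "
from h import *
print(ctrl.close_job())"
```

```text
the job is handed in; nothing more can be done
None
```

The job is done and handed in at about 19.6 s on the robot's clock, well under the 70 s limit. No verdict is reported.

- **Parts box:** I lifted it off the holder and stood it flat on the yellow mat. By calculation it sits about 1 cm inside the nearest mat edge.
- **Board:** I took the smaller green board from the pink riser, gripping the middle of its long edges, and it stayed level. It touched down on the support bars at the same height as on the riser, with about 10 N upward force when I let go.
- **Clamp:** I pushed the red jaw up until it stopped hard. At 13.6 N it moved no further.

**Last checks:** The board's measured centre was (0.5463, -0.0084) m against an estimated seat point of (0.5455, -0.0088) m, so it is within 1 mm. It lies along the holder at about -4° and is flush with both jaws, component side up. The jaw gap measured about 118 mm from the camera, against the 120 mm board; that difference is within camera error. The gripper was clear of everything when I handed in. I did not re-photograph the box on the mat at the end, but nothing went near it after it was placed.

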